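Lock the sole press tray with the T-key

TASK

The pad tray of the bench sole press is in place but not locked. Take the T-key with the red hub from the rack, reach down the pink clamp tube with it until its socket drops fully over the square stem, and turn the stem clockwise (seen from above) until the yellow clamp bar lies over the tray lip and comes up against its stop. Then draw the key out and stand it back upright in its own rack pocket; move the clamp bar only with the key, and leave the spare key, the last, the tin and the hammer as they are.

Things in the scene. Friction and masses are not known exactly. Their poses are not given: they have to be found in the camera images.
- press: Pink bench sole press, fixed. Origin on the vertical axis of its clamp tube, at bench level. Bed 520 x 220 x 8 mm; the oval pad tray (rubber top 54 mm high) stretches from the tube towards its -y; the swung-back pressure gate (220 mm high, from 95 mm out in -y) is on its +x side. Tube: 49 mm outside, bore 38 mm, two webs on its -x and +y sides, foot open from 8 to 33 mm above the bench.
- tube_mouth (a point): Centre of the clamp tube's open top, on the tube's axis, 145 mm above the bench; axes as the press.
- stem_top (a point): Top of the upright 18 mm square greased steel stem on the tube's axis, 57 mm above the bench, 88 mm below the mouth; axes as the press. The stem stands 28 mm proud, its top edges bevelled 1 mm. How its square is clocked is not reported, varies and is unrelated to the clamp bar: a key not lined up rests on it, its end 55 to 57 mm above the bench; lined up it drops to 33 mm.
- clamp_bar: Yellow clamp bar under the tube, fixed to the stem and turning with it about the tube's axis. Origin on that axis 19 mm above the bench; the arm (22 mm wide, 10 mm thick, reaching 78 mm) points along its own -y.
- clamp_tip (a point): Tip of the clamp bar, at its top face, 78 mm from the tube's axis, 29 mm above the bench.
- clamp (a joint): Angle of the clamp bar, rad: 0 is locked, pointing straight over the tray lip and against its hard stop; it grows anticlockwise seen from above, hard limit 2.05. It starts open, between 1.2 and 1.9. Stiff turning (friction torque 0.25 N m), stays where it is left.
- key: T-key with red hub, loose, 0.42 kg (varies), 186 mm long, standing socket down in a rack pocket. Origin: centre of the socket's open lower end; z up the shaft, x along the T-bar. Round shaft 31 mm across, 150 mm long; in its lower end a square socket 20.5 mm wide (sides along x and y), 24 mm deep, so it turns about 9 degrees either way on the stem before it bites. Hub and bar: see key_hub.
- key_hub (a point): Centre of the red hub, 168 mm above the socket's end; axes as the key. Hub: flat-sided block 30 mm (x) by 26 mm (y) by 36 mm high; the place to grip, across y. The T-bar, 12 mm thick, 116 mm long over its end balls, runs along x through this point.
- rack: Wooden key rack, fixed: block 80 (x) by 200 (y) by 75 mm high, origin under its centre, z up; two round pockets 38 mm across and 65 mm deep (floor 10 mm above the bench) at y = +55 and -55 mm of it. A standing key's shaft has 3.5 mm of room all round.
- pocket_a (a point): Centre of the floor of the pocket at the rack's +y, 10 mm above the bench.
- pocket_b (a point): Centre of the floor of the pocket at the rack's -y, 10 mm above the bench.
- spare_key: Smaller T-key with a black hub in the other rack pocket, loose: 130 mm long, T-bar 96 mm over its end balls along its x, too small for the stem. Origin at the centre of its lower end, z up. Bystander.
- last: Green plastic shoe last, 270 mm long, 95 mm high, loose on the press pad, toe to its -y. Origin under its middle. Bystander.
- tin: Closed tin, 72 mm across and 95 mm high, standing loose on the bench; origin under its centre. Bystander.
- hammer: Hammer lying loose on the bench, 260 mm long along its x, origin under its middle. Bystander.
Things that resemble listed ones, but are neither listed nor needed, are in the scene too. What is shaped like the key but green or orange is not meant.

How it is judged:
On the way, in this order (a step that is already met when the one before it is completed fails the run):
1. the key's socket is fully down over the square stem in the tube (its end 105 mm or more below the tube's mouth) (z of key in the frame of tube_mouth below -0.105 m and horizontal distance between key and tube_mouth below 0.008 m), for 0.1 s.
2. the clamp bar has come to its stop (within 0.12 rad) with the key still on the stem (value of joint clamp below 0.12 rad and z of key in the frame of tube_mouth below -0.1 m and horizontal distance between key and tube_mouth below 0.008 m), for 0.1 s.
At the end, for the whole second after the job is handed in: The clamp bar is within 0.12 rad of its locked stop, and the red-hubbed key stands at rest on the floor of the pocket it came from, its lower end within 10 mm of where it started and upright within 0.12 rad (value of joint clamp below 0.12 rad and distance of key from where it was at the start of the episode below 0.01 m and angle between key's own z axis and vertical below 0.12 rad and linear speed of key below 0.02 m/s and contact force between key and rack above 0.5 N); the robot touches nothing.
It fails at once if the robot's fingers or arm touch the clamp bar (it is turned with the key only) (contact force between any of the fingers, the arm and clamp_bar above 1 N).
It fails at once if the spare key is moved more than 20 mm or tipped (distance of spare_key from where it was at the start of the episode above 0.02 m or angle between spare_key's own z axis and vertical above 0.3 rad).
It fails at once if the last is moved more than 30 mm (distance of last from where it was at the start of the episode above 0.03 m).
It fails at once if the tin is moved more than 30 mm (distance of tin from where it was at the start of the episode above 0.03 m).
It fails at once if the hammer is moved more than 30 mm (distance of hammer from where it was at the start of the episode above 0.03 m).
It also fails if it takes over 72 s, if anything falls off the work surface, if the arm or the gripper's body presses on something with over 40 N, if the wrist force passes 120 N, or if a joint passes its speed limit or range.

ROBOT

A 6-joint arm with a two-finger parallel gripper is mounted at the origin on the work surface. World frame = base frame: x ahead of the robot, y to its left, z up, the work surface at z = 0. Lengths are in m, angles in rad, forces in N, time in s.
With the tool pointing down it reaches from about 0.35 to 0.775 m from the base axis. Payload 5.5 kg.
Tool frame: the origin (TCP) lies at the very end of the fingers, on their centre line; the grasp point (between the pads) lies 19 mm behind it; z points along the fingers, y is the line along which they close (so a half turn about z gives the same grasp; the last joint's range is limited). The gripper opens to 85 mm and grips with 20 to 120 N. Pads are 22 mm wide; open, the fingers measure 114 mm over their backs; the gripper's body (76 mm by 85 mm) begins 54 mm behind the grasp point. The pads swing forward as they close: fully open they stand 13 mm farther back than shut.
Start: joints at [1.162, 0.313, 0.046, 1.304, 0, 1.431], TCP at [0.153, 0.554, 0.231] pointing down, gripper open.
Joint ranges: [-2.76, 2.76], [-0.86, 1.69], [-1.03, 1.26], [-2.2, 2.34], [-1.47, 1.5], [-3.14, 3.14]. Speed limits (rad/s): [2.57, 2.57, 3.14, 3.14, 3.14, 3.14].

INTERFACE

Orientations are given as a unit quaternion [w, x, y, z].
In Python, from workcell import get_state, read_camera, hand_in gives the robot as it stands.
- The arm moves only by the tool send_rows, never from a script. Its argument "increments" is a list of rows, each an object of numbers: "dx", "dy", "dz": the shift along the world's x, y, z in units of 25 mm (1.0 is 25 mm); "roll": the turn about the world's z in units of 8 degrees (1.0 is 8 degrees); "claw": the opening, from -1 (shut) to 1 (fully open). In form: [{"dx": .., "dy": .., "dz": .., "roll": .., "claw": ..}, ...]. A call has exactly 5 rows; each row is the pose to reach, as a shift and turn from the pose commanded when the call began; what a row does not reach only later rows make up. A row lasts 1/8 s, in which the tool goes at most 62.5 mm and 10.7 degrees, less where a joint would pass 70% of its speed; a pose out of reach is approached as far as the arm can. A call with a gripper value outside its range is refused whole. The fingers move at their own pace and stop on an object; "grip_force" is the grip in N (left out, the last holds). Time passes only in rows, so rows that repeat a pose let the fingers close, or fill a call up. It gives the time, the measured TCP pose, the force, the opening and the grip force at its end, in the units of the state.
- get_state(): the state, without advancing time (a new reading comes with each control period).
- read_camera(name): name is "scene" or "top" or "wrist"; returns a dict with "image" (420x560x3 uint8, blue, green, red), "fx", "fy", "cx", "cy" (pixels), "dist_coeffs" ([k1, k2, p1, p2, k3] as OpenCV has them; the pictures are not rectified), "world_to_cam" (4x4, takes a point from world to camera coordinates). Camera axes: x right, y up, looking along -z (the intrinsics and any distortion apply to the point x, -y, -z); pixel columns grow to the right and rows downward; lengths in m; the calibration is good to about 2 mm. A picture is of the moment at which its call begins. There is no depth.
- hand_in(): hands the job in; it is judged then, once.
The state is a dict: "clock": time; "joint_pos": joint angles; "qvel": joint speeds; "tau": joint torques, N m; "tcp_pos": TCP position; "orientation": TCP orientation; "wrist_force": force on the tool from outside, world axes, zero at the start; "ft_torque": the same for the moment, N m; "finger_gap": finger opening in m; "grip_force": force on a finger pad.
Only numpy, scipy, OpenCV 4.12 (cv2) and the standard library are available. Lean on these libraries where they do the work, as an engineer would, in place of code of your own. Each camera call takes 0.05 s, during which the arm holds its last target. There are 200 camera calls.

## Working session

There is one attempt and no reset: what is moved stays moved. The work goes in short steps, Python scripts to look and compute and a tool call to move; the robot and the scene stay as the last step left them, time stands still between calls to the robot, and variables do not carry over. Pictures are saved under pics/ and viewed, at most 10 in all, crops included, and the job is handed in when it is done.

Besides the shell and the picture viewer there is one more tool, called in YAML: its name, and indented under it one key for each argument. send_rows: Moves the arm, as the interface text tells. Its arguments: {"type":"object","properties":{"increments":{"type":"array","items":{"type":"object","properties":{"dx":{"type":"number"},"dy":{"type":"number"},"dz":{"type":"number"},"roll":{"type":"number"},"claw":{"type":"number"}}}},"grip_force":{"type":"number"}},"required":["increments"]}

```bash
mkdir -p pics
cat > h.py <<'E'
import numpy as np, cv2
from workcell import get_state, read_camera, hand_in
def K(c): return np.array([[c["fx"],0,c["cx"]],[0,c["fy"],c["cy"]],[0,0,1.]])
def px2w(c,u,v,z):
    n=cv2.undistortPoints(np.array([[[u,v]]],float),K(c),np.array(c["dist_coeffs"],float))[0,0]
    M=np.array(c["world_to_cam"]);R,t=M[:3,:3],M[:3,3]
    d=R.T@np.array([n[0],-n[1],-1]);o=-R.T@t
    return o+d*(z-o[2])/d[2]
def w2px(c,p):
    M=np.array(c["world_to_cam"]);q=M[:3,:3]@np.array(p,float)+M[:3,3]
    return cv2.projectPoints(np.array([[q[0],-q[1],-q[2]]]),np.zeros(3),np.zeros(3),K(c),np.array(c["dist_coeffs"],float))[0][0,0]
def cam(n):
    import pickle
    c=read_camera(n);pickle.dump(c,open(f"{n}.pkl","wb"));return c
def old(n):
    import pickle
    return pickle.load(open(f"{n}.pkl","rb"))
E
python3 - <<'E'
from h import *
print(get_state())
for n in("scene","top"):
    c=cam(n);cv2.imwrite(f"pics/{n}0.png",cv2.resize(c["image"],(800,600),interpolation=cv2.INTER_CUBIC))
    M=np.array(c["world_to_cam"]);print(n,-M[:3,:3].T@M[:3,3],c["fx"],c["dist_coeffs"])
E
```

```text
{'clock': 0.0, 'joint_pos': array([1.16242196e+00, 3.13983567e-01, 4.49792761e-02, 1.30357768e+00,
       2.92365347e-05, 1.43119068e+00]), 'qvel': array([ 8.78737656e-05,  1.24223334e-03,  1.55161157e-03,  1.12034646e-03,
       -2.04173253e-04, -3.57261943e-04]), 'tau': array([ 2.36261272e-03, -4.80629826e+01,  2.98529792e+01,  1.94323983e-02,
       -2.34285053e-04,  9.48151211e-06]), 'tcp_pos': array([0.15249153, 0.55389234, 0.23041855]), 'orientation': array([-2.55648024e-04,  1.33980206e-01,  9.90983606e-01, -8.55563296e-04]), 'wrist_force': array([ 0.1946733 , -0.99965294,  0.2012877 ]), 'ft_torque': array([-0.05042303, -0.01474834,  0.01694624]), 'grip_force': 0.0, 'finger_gap': 0.08538302316054176}
scene [ 1.1712234  -0.42367371  0.77116739] 397.5657508474266 [0.03093553 0.         0.         0.         0.        ]
top [0.34718446 0.07978407 1.60319921] 513.4581518636506 [-0.19145274  0.          0.          0.          0.        ]
```

View pics/top0.png

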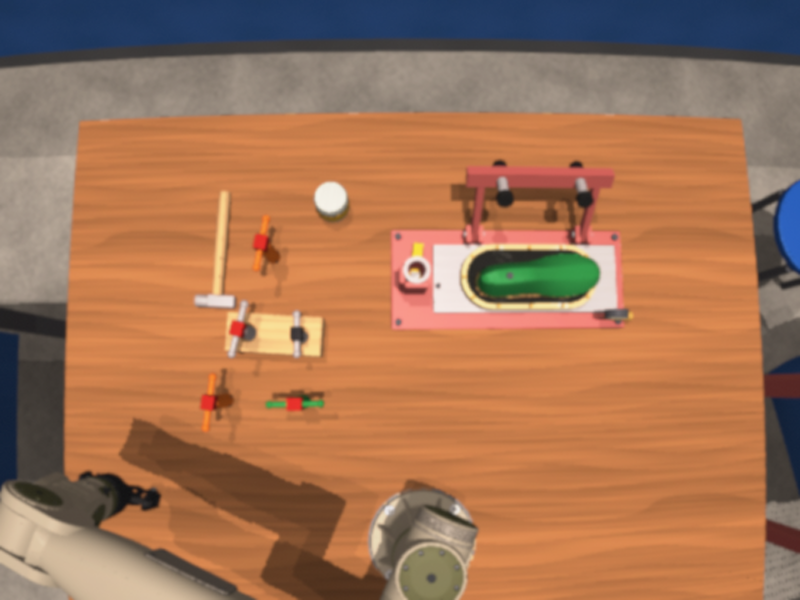

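View pics/scene0.png

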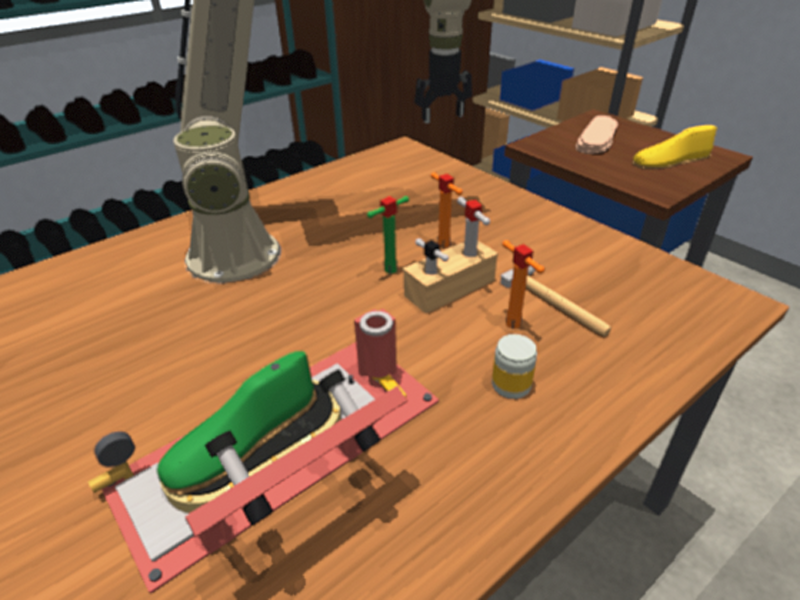

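The top view shows the key's red hub at about (240,328) and the spare at (298,333), both in the rack. The tube mouth is at about (416,270) and the yellow bar points up, towards world +x. I'll enlarge the rack and the tube.

Run:
```python
from h import *
c=old("top");im=c["image"]
a=im[195:265,150:240];b=im[150:220,265:315]
f=lambda x,s:cv2.resize(x,None,fx=s,fy=s,interpolation=cv2.INTER_CUBIC)
s=5.6
cv2.imwrite("pics/crop1.png",np.hstack([f(a,s),np.zeros((392,10,3),np.uint8),f(b,s)]))
print(px2w(c,168,229.6,.178),px2w(c,208,233.5,.12),px2w(c,291.5,189,.145))
for x in [(168,229.6,.178),(208,233.5,.12)]: pass
```

```text
[0.45222333 0.35829572 0.178     ] [0.44450683 0.25244903 0.12      ] [0.56876884 0.0100404  0.145     ]
```

View pics/crop1.png

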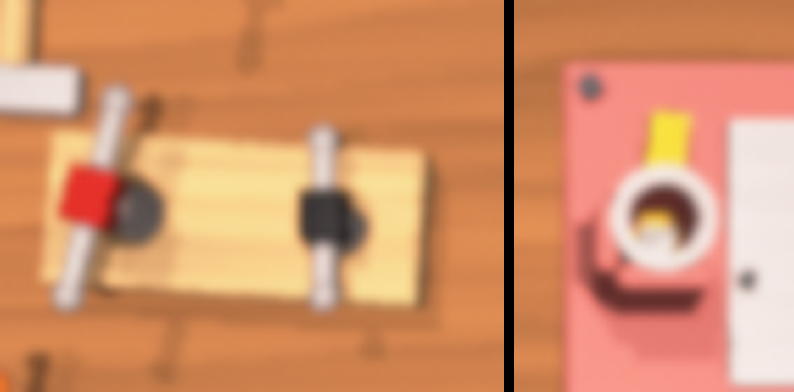

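Run:
```python
from h import *
c=old("top");o=lambda x,y:(150+x/5.6-.4,195+y/5.6-.4)
e1=px2w(c,*o(118,98),.178);e2=px2w(c,*o(68,298),.178);print(e1,e2,(e1+e2)/2,np.linalg.norm(e1-e2),np.degrees(np.arctan2(*(e1-e2)[1::-1])))
print("hub top",px2w(c,*o(90,196),.196))
# pocket from rack corners at z .075
P=[px2w(c,*o(*p),.075)[:2] for p in[(52,132),(428,150),(418,303),(42,280)]];print(P,np.mean(P,0))
P=np.array(P);yd=(P[0]-P[1]+P[3]-P[2]);yd/=np.linalg.norm(yd);print("pocket_a",P.mean(0)+.055*yd,yd)
t=lambda x,y:(265+(x-514)/5.6-.4,150+y/5.6-.4)
print("tube",px2w(c,*t(664,217),.145))
a=px2w(c,*t(671,113),.029);print("clamp tip",a)
for p in[(397/.8*.56*0+397*.7,236*.7),(613*.7,236*.7),(613*.7,323*.7),(398*.7,322*.7)]:print(px2w(c,*p,.008))
M=np.array(read_camera("wrist")["world_to_cam"]);s=get_state()
print("wristcam",-M[:3,:3].T@M[:3,3],M[:3,:3],s["tcp_pos"])
```

```text
[0.50136659 0.35135791 0.178     ] [0.40140197 0.37546155 0.178     ] [0.45138428 0.36340973 0.178     ] 0.10282952356700573 -13.55648495211766
hub top [0.45092759 0.36129942 0.196     ]
[array([0.49439181, 0.40670222]), array([0.48331801, 0.20375835]), array([0.40185962, 0.20913761]), array([0.41495962, 0.41105717])] [0.44863227 0.30766384]
pocket_a [0.4519104  0.36256606] [0.05960239 0.9982222 ]
tube [0.57066183 0.01034045 0.145     ]
clamp tip [6.47047458e-01 5.84376377e-06 2.90000000e-02]
[0.66615259 0.04538221 0.008     ]
[ 0.66419852 -0.44442176  0.008     ]
[ 0.46681429 -0.4340971   0.008     ]
[0.47528688 0.04540184 0.008     ]
wristcam [0.0741916  0.57468156 0.37415267] [[ 0.26566456  0.96406302 -0.0021998 ]
 [-0.9154087   0.25153994 -0.3142524 ]
 [-0.30240577  0.08549944  0.94933692]] [0.1525452  0.5539978  0.23061843]
```

send_rows:
  increments:
    - {"dx": 1.6, "dy": -1.9, "dz": 0.6, "roll": 0.24, "claw": 1}
    - {"dx": 3.3, "dy": -3.8, "dz": 1.2, "roll": 0.24, "claw": 1}
    - {"dx": 5, "dy": -5.7, "dz": 1.6, "roll": 0.24, "claw": 1}
    - {"dx": 6.6, "dy": -7.5, "dz": 1.6, "roll": 0.24, "claw": 1}
    - {"dx": 8.2, "dy": -9.4, "dz": 1.6, "roll": 0.24, "claw": 1}

```text
clock: 0.78
tcp_pos: [0.3565, 0.3206, 0.2715]
orientation: [0.0, 0.117, 0.993, 0.0]
wrist_force: [0.8, 0.8, 0.6]
finger_gap: 0.0856
grip_force: 0.0
```

send_rows:
  increments:
    - {"dx": 1.6, "dy": -1.9, "claw": 1}
    - {"dx": 3.3, "dy": -3.8, "claw": 1}
    - {"dx": 5, "dy": -5.7, "claw": 1}
    - {"dx": 6.6, "dy": -7.5, "claw": 1}
    - {"dx": 8.2, "dy": -9.4, "claw": 1}

```text
schema error: expected keys dx, dy, dz, roll, claw
```

send_rows:
  increments:
    - {"dx": 1.6, "dy": -1.9, "claw": 1}
    - {"dx": 3.4, "dy": -3.8, "claw": 1}
    - {"dx": 3.4, "dy": -3.8, "claw": 1}
    - {"dx": 3.4, "dy": -3.8, "claw": 1}
    - {"dx": 3.4, "dy": -3.8, "claw": 1}

```text
schema error: expected keys dx, dy, dz, roll, claw
```

Run:
```python
from h import *
s=get_state();print(s["clock"],s["tcp_pos"],s["orientation"],s["joint_pos"])
c=cam("wrist");print(w2px(c,(.5707,.0103,.145)),w2px(c,(.5707,.0103,.057)),c["fx"])
u,v=w2px(c,(.5707,.0103,.1)).astype(int)
x=c["image"][max(0,v-75):v+75,max(0,u-100):u+100];print(u,v,x.shape)
cv2.imwrite("pics/w1.png",cv2.resize(x,None,fx=4,fy=4,interpolation=cv2.INTER_CUBIC))
```

```text
0.775 [0.35651028 0.32060794 0.27146251] [2.86820601e-04 1.17204770e-01 9.93107692e-01 2.66639097e-04] [ 5.64756515e-01  1.17357852e-01 -1.04745417e-01  1.34791157e+00
  5.22173790e-05  7.99706117e-01]
[ 57.85134281 439.18488828] [100.26178185 375.60657986] 321.83470185720057
81 403 (92, 181, 3)
```

View pics/w1.png

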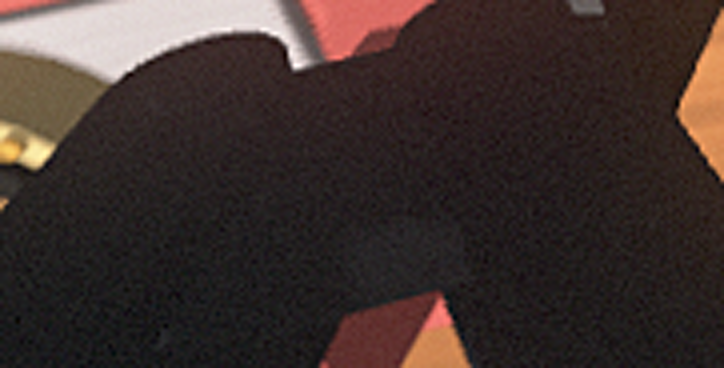

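The calls need all five keys, so the arm stopped partway. The crop shows only a finger.

send_rows:
  increments:
    - {"dx": 1.7, "dy": -1.9, "dz": 0, "roll": 0, "claw": 1}
    - {"dx": 3.4, "dy": -3.8, "dz": 0, "roll": 0, "claw": 1}
    - {"dx": 5, "dy": -5.7, "dz": 0, "roll": 0, "claw": 1}
    - {"dx": 6.7, "dy": -7.5, "dz": 0, "roll": 0, "claw": 1}
    - {"dx": 8.3, "dy": -9.4, "dz": 0, "roll": 0, "claw": 1}

```text
clock: 1.45
tcp_pos: [0.5633, 0.0865, 0.2711]
orientation: [-0.0, 0.117, 0.993, 0.0]
wrist_force: [0.3, 0.9, -0.3]
finger_gap: 0.0856
grip_force: 0.0
```

send_rows:
  increments:
    - {"dx": 1.7, "dy": -1.9, "dz": 0, "roll": 0, "claw": 1}
    - {"dx": 3.4, "dy": -3.8, "dz": 0, "roll": 0, "claw": 1}
    - {"dx": 3.4, "dy": -3.8, "dz": 0, "roll": 0, "claw": 1}
    - {"dx": 3.4, "dy": -3.8, "dz": 0, "roll": 0, "claw": 1}
    - {"dx": 3.4, "dy": -3.8, "dz": 0, "roll": 0, "claw": 1}

```text
clock: 2.08
tcp_pos: [0.6464, -0.0057, 0.2717]
orientation: [-0.0, 0.117, 0.993, 0.0]
wrist_force: [-0.2, -0.6, 0.8]
finger_gap: 0.0853
grip_force: 0.0
```

Run:
```python
from h import *
s=get_state();print(s["clock"],s["tcp_pos"],s["orientation"],s["joint_pos"])
c=cam("wrist");print(w2px(c,(.5707,.0103,.145)),w2px(c,(.5707,.0103,.057)),c["fx"])
u,v=w2px(c,(.5707,.0103,.1)).astype(int)
x=c["image"][max(0,v-60):v+60,max(0,u-80):u+80];print(u,v,x.shape)
cv2.imwrite("pics/w2.png",cv2.resize(x,None,fx=5,fy=5,interpolation=cv2.INTER_CUBIC))
```

```text
2.075 [ 0.64640933 -0.00566928  0.27170572] [-1.01728702e-04  1.16634678e-01  9.93174867e-01  1.57386728e-04] [-1.32989886e-01  4.56409629e-01  3.54808152e-01  1.46940335e+00
  3.11459404e-04  1.00811592e-01]
[279.21393014 108.20729276] [279.50402325 107.00231464] 321.83470185720057
279 107 (120, 160, 3)
```

View pics/w2.png

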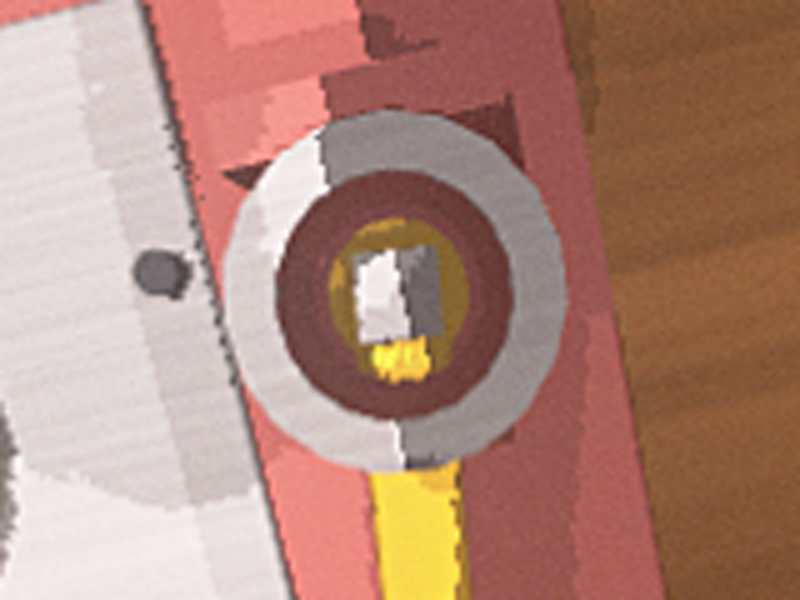

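The wrist view looks straight down the bore. The tube ring is centred at (395,291). The stem's corners are at about (355,255), (438,245), (442,333) and (360,343), so it is clocked a few degrees from the image axes. The yellow bar leaves downward from about (415,470) to (425,600).

Run:
```python
from h import *
c=old("wrist");o=lambda x,y:(199+x/5-.4,47+y/5-.4)
W=lambda x,y,z:px2w(c,*o(x,y),z)[:2]
m=np.mean([W(224,291,.145),W(566,291,.145),W(395,110,.145),W(395,472,.145)],0);print("mouth",m)
P=[W(x,y,.057) for x,y in[(355,255),(438,245),(442,333),(360,343)]];print("stem",np.mean(P,0))
for i in range(4):
    d=P[(i+1)%4]-P[i];print(np.linalg.norm(d),np.degrees(np.arctan2(d[1],d[0]))%90)
a=W(370,475,.029);b=W(385,600,.029);print("bar edge deg",np.degrees(np.arctan2(*(b-a)[::-1])))
a=W(458,475,.029);b=W(468,600,.029);print("bar edge deg",np.degrees(np.arctan2(*(b-a)[::-1])))
a=W(145,0,.015);b=W(295,600,.015);print("tray edge deg",np.degrees(np.arctan2(*(b-a)[::-1])))
```

```text
mouth [0.56837873 0.00953323]
stem [0.56893132 0.00946446]
0.01750989655687827 83.05464232720188
0.017603835387839405 79.71729416299684
0.01760048186872081 83.24712454505091
0.017668344193391562 79.43552046565225
bar edge deg -6.8725317505054715
bar edge deg -8.184014466188588
tray edge deg -0.7070318943725993
```

send_rows:
  increments:
    - {"dx": -1, "dy": 2, "dz": 0, "roll": 0, "claw": 1}
    - {"dx": -2.1, "dy": 4, "dz": 0, "roll": 0, "claw": 1}
    - {"dx": -3.2, "dy": 6, "dz": 0, "roll": 0, "claw": 1}
    - {"dx": -4.2, "dy": 8, "dz": 0, "roll": 0, "claw": 1}
    - {"dx": -5.3, "dy": 10, "dz": 0, "roll": 0, "claw": 1}

```text
clock: 2.75
tcp_pos: [0.5126, 0.2453, 0.2723]
orientation: [0.001, 0.117, 0.993, 0.0]
wrist_force: [0.5, 1.2, 0.4]
finger_gap: 0.0855
grip_force: 0.0
```

send_rows:
  increments:
    - {"dx": -1, "dy": 2, "dz": 0, "roll": 0, "claw": 1}
    - {"dx": -2.2, "dy": 4, "dz": 0, "roll": 0, "claw": 1}
    - {"dx": -2.53, "dy": 4.73, "dz": 0, "roll": 0, "claw": 1}
    - {"dx": -2.53, "dy": 4.73, "dz": 0, "roll": 0, "claw": 1}
    - {"dx": -2.53, "dy": 4.73, "dz": 0, "roll": 0, "claw": 1}

```text
clock: 3.38
tcp_pos: [0.4517, 0.3606, 0.2715]
orientation: [0.0, 0.118, 0.993, -0.0]
wrist_force: [0.0, -1.7, -0.1]
finger_gap: 0.0857
grip_force: 0.0
```

Run:
```python
from h import *
s=get_state();print(s["clock"],s["tcp_pos"],s["orientation"],s["joint_pos"])
c=cam("wrist");print(w2px(c,(.4507,.3625,.196)))
u,v=w2px(c,(.4507,.3625,.178)).astype(int);u0=u-80;v0=min(v-60,300)
x=c["image"][v0:v0+120,u0:u0+160];print(u0,v0)
cv2.imwrite("pics/w3.png",cv2.resize(x,None,fx=5,fy=5,interpolation=cv2.INTER_CUBIC))
```

```text
3.375 [0.45169352 0.36056835 0.27152444] [ 2.82792523e-04  1.17541288e-01  9.93067953e-01 -7.52881078e-05] [ 5.35057288e-01  3.12184834e-01  1.42349091e-01  1.40060279e+00
 -4.63184787e-04  7.70684500e-01]
[284.17639087 219.26127853]
203 151
```

View pics/w3.png

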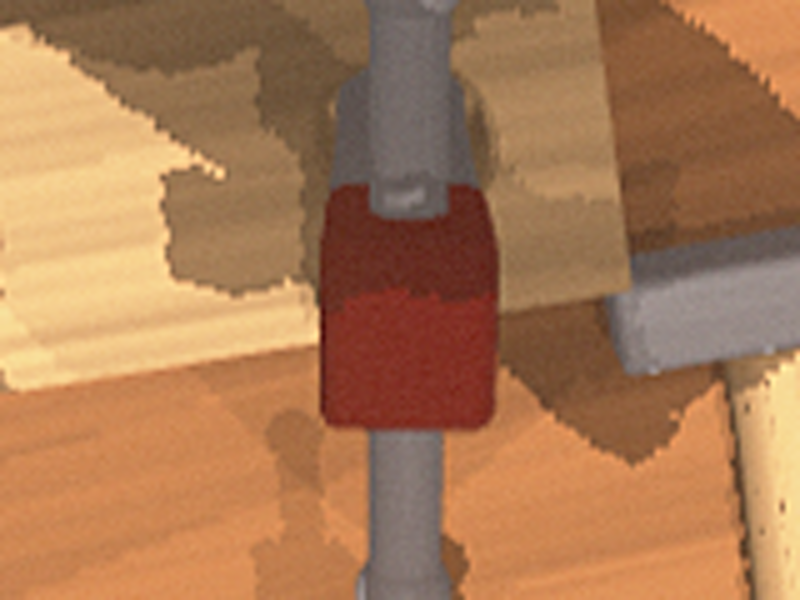

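The red hub spans columns 322 to 497, with its far (+x) top edge at row 430. The shaft sits below it in the pocket. The spare is out of the crop, to the left.

Run:
```python
from h import *
c=old("wrist");W=lambda x,y,z:px2w(c,203+x/5-.4,151+y/5-.4,z)[:2]
for p in[(409,430),(322,370),(497,370),(409,335)]:print(p,W(*p,.196))
a=np.array([.9724,-.2334]);print("centre from far edge",W(409,430,.196)-.015*a)
for y in(20,560):print("bar mid", W(409 if y==20 else 406,y,.178))
print("shaft@.12",W(402,150,.12))
```

```text
(409, 430) [0.46397564 0.35953364]
(322, 370) [0.45180623 0.34938495]
(497, 370) [0.45775211 0.37417021]
(409, 335) [0.44949425 0.36295091]
centre from far edge [0.44938964 0.36303464]
bar mid [0.40802703 0.37294458]
bar mid [0.49385043 0.35218907]
shaft@.12 [0.44002769 0.36472836]
```

send_rows:
  increments:
    - {"dx": -0.08, "dy": 0.09, "dz": -1.5, "roll": 0, "claw": 1}
    - {"dx": -0.08, "dy": 0.09, "dz": -3, "roll": 0, "claw": 1}
    - {"dx": -0.08, "dy": 0.09, "dz": -4.5, "roll": 0, "claw": 1}
    - {"dx": -0.08, "dy": 0.09, "dz": -4.5, "roll": 0, "claw": 1}
    - {"dx": -0.08, "dy": 0.09, "dz": -4.5, "roll": 0, "claw": 1}

```text
clock: 4.05
tcp_pos: [0.4507, 0.363, 0.1602]
orientation: [0.001, 0.118, 0.993, 0.0]
wrist_force: [0.3, -0.9, -0.3]
finger_gap: 0.0855
grip_force: 0.0
```

Run:
```python
from h import *
s=get_state();print(s["clock"],s["tcp_pos"],s["orientation"],s["wrist_force"])
```

```text
4.05 [0.45065149 0.36304488 0.1601778 ] [5.91418006e-04 1.18114442e-01 9.92999714e-01 4.44494908e-04] [ 0.26468938 -0.85436388 -0.27395452]
```

send_rows:
  increments:
    - {"dx": 0, "dy": 0, "dz": 0, "roll": 0, "claw": 0}
    - {"dx": 0, "dy": 0, "dz": 0, "roll": 0, "claw": -1}
    - {"dx": 0, "dy": 0, "dz": 0, "roll": 0, "claw": -1}
    - {"dx": 0, "dy": 0, "dz": 0, "roll": 0, "claw": -1}
    - {"dx": 0, "dy": 0, "dz": 0, "roll": 0, "claw": -1}
  grip_force: 100

```text
clock: 4.68
tcp_pos: [0.4501, 0.3639, 0.1599]
orientation: [0.001, 0.117, 0.993, 0.001]
wrist_force: [0.3, -0.5, 7.0]
finger_gap: 0.0249
grip_force: 110.8
```

send_rows:
  increments:
    - {"dx": 0, "dy": 0, "dz": 0, "roll": 0, "claw": -1}
    - {"dx": 0, "dy": 0, "dz": 0, "roll": 0, "claw": -1}
    - {"dx": 0, "dy": 0, "dz": 0, "roll": 0, "claw": -1}
    - {"dx": 0, "dy": 0, "dz": 0.2, "roll": 0, "claw": -1}
    - {"dx": 0, "dy": 0, "dz": 0.4, "roll": 0, "claw": -1}
  grip_force: 100

```text
clock: 5.3
tcp_pos: [0.4486, 0.363, 0.168]
orientation: [-0.001, 0.117, 0.993, -0.001]
wrist_force: [0.3, 0.0, -4.2]
finger_gap: 0.025
grip_force: 109.5
```

send_rows:
  increments:
    - {"dx": 0, "dy": 0, "dz": 1.2, "roll": 0, "claw": -1}
    - {"dx": 0, "dy": 0, "dz": 2.6, "roll": 0, "claw": -1}
    - {"dx": 0, "dy": 0, "dz": 4.2, "roll": 0, "claw": -1}
    - {"dx": 0, "dy": 0, "dz": 6, "roll": 0, "claw": -1}
    - {"dx": 0.3, "dy": -1, "dz": 6.2, "roll": 0.2, "claw": -1}

```text
clock: 5.92
tcp_pos: [0.4577, 0.3399, 0.3272]
orientation: [0.002, 0.102, 0.995, 0.002]
wrist_force: [0.9, -0.4, -4.5]
finger_gap: 0.0244
grip_force: 108.2
```

send_rows:
  increments:
    - {"dx": 0.6, "dy": -1.7, "dz": 0, "roll": 0.4, "claw": -1}
    - {"dx": 1.2, "dy": -3.4, "dz": 0, "roll": 0.4, "claw": -1}
    - {"dx": 1.8, "dy": -5.2, "dz": 0, "roll": 0.4, "claw": -1}
    - {"dx": 2.4, "dy": -7, "dz": 0, "roll": 0.4, "claw": -1}
    - {"dx": 3, "dy": -8.8, "dz": 0, "roll": 0.4, "claw": -1}

```text
clock: 6.55
tcp_pos: [0.5319, 0.117, 0.3234]
orientation: [-0.001, 0.076, 0.997, -0.0]
wrist_force: [0.8, 0.5, -4.5]
finger_gap: 0.0247
grip_force: 108.1
```

```bash
cat > st.py <<'E'
from h import *
s=get_state();q=s["orientation"]
R=lambda q:None
from scipy.spatial.transform import Rotation
M=Rotation.from_quat(np.r_[q[1:],q[0]]).as_matrix()
print(round(s["clock"],2),"tcp",s["tcp_pos"].round(4),"yaw",np.degrees(np.arctan2(M[1,1],M[0,1])).round(2),"tilt",M[:2,2].round(4),"F",s["wrist_force"].round(1),"T",s["ft_torque"].round(2),"q6",s["joint_pos"][5].round(3),"gap",s["finger_gap"].round(4))
print("to tube units",((np.array([.5688,.0097,.319])-s["tcp_pos"])/.025).round(2))
E
python3 st.py
```

```text
Traceback (most recent call last):
  File "st.py", line 6, in <module>
    print(round(s["clock"],2),"tcp",s["tcp_pos"].round(4),"yaw",np.degrees(np.arctan2(M[1,1],M[0,1])).round(2),"tilt",M[:2,2].round(4),"F",s["wrist_force"].round(1),"T",s["ft_torque"].round(2),"q6",s["joint_pos"][5].round(3),"gap",s["finger_gap"].round(4))
                                                                                                                                                                                                                                       ^^^^^^^^^^^^^^^^^^^^^
AttributeError: 'float' object has no attribute 'round'
```

send_rows:
  increments:
    - {"dx": 0.7, "dy": -1.8, "dz": 0, "roll": 0, "claw": -1}
    - {"dx": 1.3, "dy": -3.5, "dz": 0, "roll": 0, "claw": -1}
    - {"dx": 1.48, "dy": -4.29, "dz": 0, "roll": 0, "claw": -1}
    - {"dx": 1.48, "dy": -4.29, "dz": 0, "roll": 0, "claw": -1}
    - {"dx": 1.48, "dy": -4.29, "dz": 0, "roll": 0, "claw": -1}

```text
clock: 7.18
tcp_pos: [0.5685, 0.0121, 0.3236]
orientation: [-0.0, 0.075, 0.997, 0.0]
wrist_force: [-0.3, -0.5, -4.5]
finger_gap: 0.0247
grip_force: 108.3
```

```bash
sed -i 's/s\["finger_gap"\].round(4)/round(s["finger_gap"],4)/' st.py; python3 st.py
python3 - <<'E'
from h import *
c=cam("wrist");s=cam("scene")
e=np.array([.5688,.0097,.16])
u,v=w2px(s,e).astype(int);u0,v0=u-45,v-90;print("scene",u0,v0,w2px(s,e),w2px(s,[.5688,.0097,.145]))
x=s["image"][v0:v0+120,u0:u0+90]
u,v=w2px(c,e).astype(int);print("wrist e",u,v)
a=v-60;b=max(0,u-45);y=c["image"][a:a+120,b:b+90];print(b,a,y.shape)
f=lambda x:cv2.resize(x,(390,520),interpolation=cv2.INTER_CUBIC)
cv2.imwrite("pics/k4.png",np.hstack([f(x),f(y)]))
E
```

```text
7.17 tcp [0.5685 0.0121 0.3236] yaw 81.36 tilt [-0.0009  0.0009] F [-0.3 -0.5 -4.5] T [-0.01 -0.03 -0.01] q6 0.031 gap 0.0247
to tube units [ 0.01 -0.1  -0.19]
scene 216 129 [261.32953657 219.74069078] [261.60193162 224.4819245 ]
wrist e 279 191
234 131 (120, 90, 3)
```

View pics/k4.png

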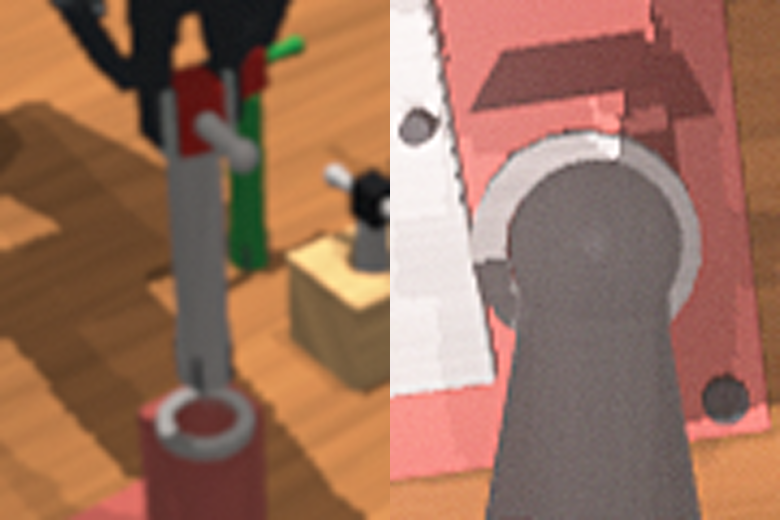

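The scene half shows the key hanging upright just above the mouth. In the wrist half, the key's end disc is centred at about (593,245), slightly off the ring's centre at about (586,248).

Run:
```python
from h import *
c=old("wrist");k=4.333
W=lambda x,y,z:px2w(c,234+(x-390)/k-.4,131+y/k-.4,z)[:2]
z=.1736
print("end L",W(508,245,z),"R",W(681,245,z),"far",W(593,160,z))
print("end c",(W(508,245,z)+W(681,245,z))/2, "from far", W(593,160,z), np.linalg.norm(W(508,245,z)-W(681,245,z)))
for p in[(472,245),(701,245),(588,130)]:print("ring",W(*p,.145))
print((W(472,245,.145)+W(701,245,.145))/2)
```

```text
end L [ 0.55888246 -0.00603787] R [0.56452127 0.03102642] far [0.54328417 0.01496393]
end c [0.56170187 0.01249427] from far [0.54328417 0.01496393] 0.0374907635627168
ring [ 0.56448044 -0.01734272]
ring [0.57266968 0.03649226]
ring [0.54154973 0.01407272]
[0.56857506 0.00957477]
```

send_rows:
  increments:
    - {"dx": 0.26, "dy": -0.09, "dz": 0, "roll": 0, "claw": -1}
    - {"dx": 0.26, "dy": -0.09, "dz": -0.5, "roll": 0, "claw": -1}
    - {"dx": 0.26, "dy": -0.09, "dz": -1, "roll": 0, "claw": -1}
    - {"dx": 0.26, "dy": -0.09, "dz": -1.3, "roll": 0, "claw": -1}
    - {"dx": 0.26, "dy": -0.09, "dz": -1.3, "roll": 0, "claw": -1}

```text
clock: 7.9
tcp_pos: [0.5751, 0.0092, 0.2944]
orientation: [0.002, 0.076, 0.997, 0.0]
wrist_force: [-5.6, 0.9, 13.6]
finger_gap: 0.025
grip_force: 111.2
```

```bash
python3 st.py
python3 - <<'E'
from h import *
c=cam("wrist")
u,v=w2px(c,[.569,.0097,.145]).astype(int);print(u-50,v-40);x=c["image"][v-40:v+35,u-50:u+50]
cv2.imwrite("pics/k5.png",cv2.resize(x,None,fx=6,fy=6,interpolation=cv2.INTER_CUBIC))
E
```

```text
7.9 tcp [0.5751 0.0092 0.2944] yaw 81.33 tilt [ 0.0038 -0.0002] F [-5.6  0.9 13.6] T [ 0.24  1.39 -0.  ] q6 0.028 gap 0.025
to tube units [-0.25  0.02  0.98]
231 147
```

View pics/k5.png

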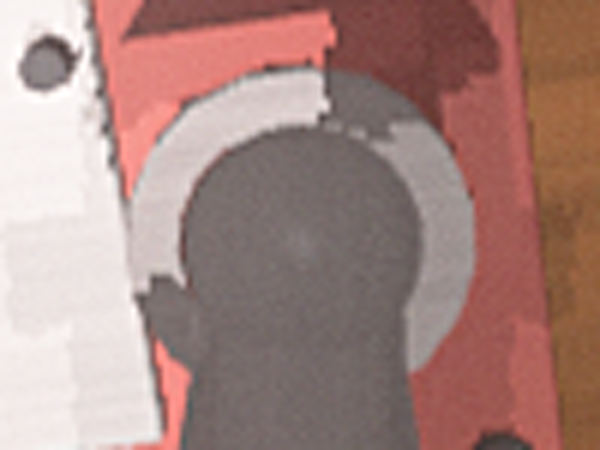

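The disc in the wrist view is the T-bar's end ball, not the key's end, so my x shift was wrong. The side force of -5.6 N also says the key is too far towards +x. I'll lift, shift back and try again.

send_rows:
  increments:
    - {"dx": 0, "dy": 0, "dz": 0.5, "roll": 0, "claw": -1}
    - {"dx": -0.2, "dy": 0, "dz": 0.5, "roll": 0, "claw": -1}
    - {"dx": -0.2, "dy": 0, "dz": 0.5, "roll": 0, "claw": -1}
    - {"dx": -0.2, "dy": 0, "dz": 0.5, "roll": 0, "claw": -1}
    - {"dx": -0.2, "dy": 0, "dz": 0.5, "roll": 0, "claw": -1}

```text
clock: 8.57
tcp_pos: [0.5704, 0.0089, 0.3033]
orientation: [-0.0, 0.076, 0.997, 0.0]
wrist_force: [0.2, 0.2, -4.7]
finger_gap: 0.0251
grip_force: 108.4
```

```bash
python3 st.py
python3 - <<'E'
from h import *
s=cam("scene");a=get_state()["tcp_pos"]
for p in([a[0],a[1],a[2]-.15],[a[0]+.01,a[1],a[2]-.15],[a[0],a[1]+.01,a[2]-.15],[a[0],a[1],a[2]],[.5688,.0097,.145]):print(w2px(s,p))
u,v=w2px(s,[.569,.01,.145]).astype(int);u0,v0=u-50,v-65;print(u0,v0)
x=s["image"][v0:v0+85,u0:u0+110]
cv2.imwrite("pics/k6.png",cv2.resize(x,None,fx=7,fy=7,interpolation=cv2.INTER_CUBIC))
E
```

```text
8.57 tcp [0.5704 0.0089 0.3033] yaw 81.32 tilt [-0.0008  0.0002] F [ 0.2  0.2 -4.7] T [ 0.02 -0.06  0.01] q6 0.026 gap 0.0251
to tube units [-0.06  0.03  0.63]
[261.62472687 222.3083127 ]
[264.17369773 224.32427195]
[264.86684796 220.57789957]
[258.61303057 169.75720912]
[261.60193162 224.4819245 ]
211 159
```

View pics/k6.png

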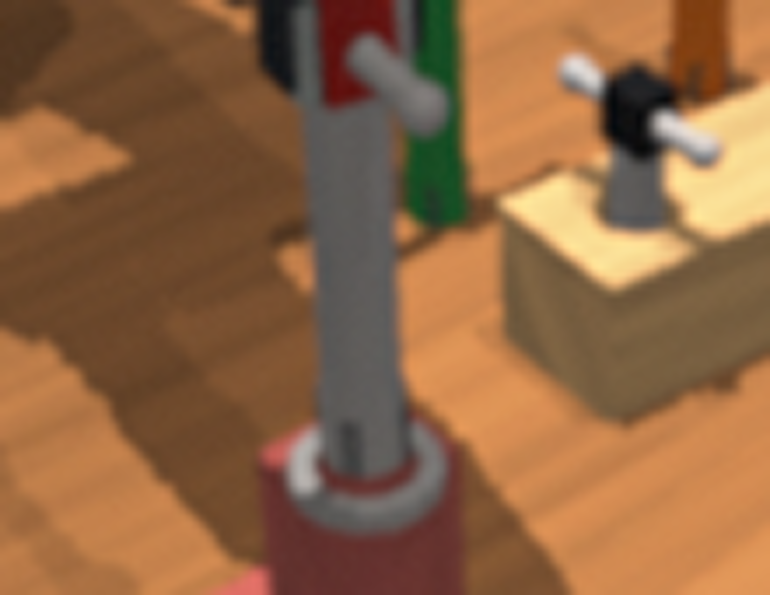

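The key hangs vertical. Its end, at column 366, lines up with the ring centre at column 367. I'll lower it in.

send_rows:
  increments:
    - {"dx": -0.03, "dy": 0.02, "dz": -0.2, "roll": 0, "claw": -1}
    - {"dx": -0.03, "dy": 0.02, "dz": -0.4, "roll": 0, "claw": -1}
    - {"dx": -0.03, "dy": 0.02, "dz": -0.6, "roll": 0, "claw": -1}
    - {"dx": -0.03, "dy": 0.02, "dz": -0.7, "roll": 0, "claw": -1}
    - {"dx": -0.03, "dy": 0.02, "dz": -0.7, "roll": 0, "claw": -1}

```text
clock: 9.25
tcp_pos: [0.5696, 0.0095, 0.286]
orientation: [-0.0, 0.076, 0.997, 0.0]
wrist_force: [-0.1, -0.3, -4.7]
finger_gap: 0.0246
grip_force: 108.4
```

```bash
python3 st.py
```

```text
9.25 tcp [0.5696 0.0095 0.286 ] yaw 81.32 tilt [-0.0004  0.0001] F [-0.1 -0.3 -4.7] T [ 0.01  0.03 -0.05] q6 0.027 gap 0.0246
to tube units [-0.03  0.01  1.32]
```

send_rows:
  increments:
    - {"dx": -0.02, "dy": 0, "dz": -0.7, "roll": 0, "claw": -1}
    - {"dx": -0.02, "dy": 0, "dz": -1.5, "roll": 0, "claw": -1}
    - {"dx": -0.02, "dy": 0, "dz": -2.3, "roll": 0, "claw": -1}
    - {"dx": -0.02, "dy": 0, "dz": -2.9, "roll": 0, "claw": -1}
    - {"dx": -0.02, "dy": 0, "dz": -2.9, "roll": 0, "claw": -1}

```text
clock: 9.88
tcp_pos: [0.5684, 0.0095, 0.2127]
orientation: [-0.001, 0.076, 0.997, 0.0]
wrist_force: [-0.1, 0.5, -3.7]
finger_gap: 0.0245
grip_force: 108.3
```

send_rows:
  increments:
    - {"dx": 0, "dy": 0, "dz": -0.1, "roll": 0, "claw": -1}
    - {"dx": 0, "dy": 0, "dz": -0.2, "roll": 0, "claw": -1}
    - {"dx": 0, "dy": 0, "dz": -0.3, "roll": 0, "claw": -1}
    - {"dx": 0, "dy": 0, "dz": -0.4, "roll": 0, "claw": -1}
    - {"dx": 0, "dy": 0, "dz": -0.4, "roll": 0, "claw": -1}

```text
clock: 10.5
tcp_pos: [0.569, 0.0095, 0.2036]
orientation: [-0.0, 0.076, 0.997, 0.0]
wrist_force: [-0.6, -0.5, -4.9]
finger_gap: 0.025
grip_force: 108.3
```

```bash
python3 st.py
```

```text
10.5 tcp [0.569  0.0095 0.2036] yaw 81.32 tilt [-0.0004  0.0002] F [-0.6 -0.5 -4.9] T [-0.04  0.02  0.  ] q6 0.027 gap 0.025
to tube units [-0.01  0.01  4.62]
```

send_rows:
  increments:
    - {"dx": 0, "dy": 0, "dz": -0.2, "roll": 0, "claw": -1}
    - {"dx": 0, "dy": 0, "dz": -0.4, "roll": 0, "claw": -1}
    - {"dx": 0, "dy": 0, "dz": -0.6, "roll": 0, "claw": -1}
    - {"dx": 0, "dy": 0, "dz": -0.76, "roll": 0, "claw": -1}
    - {"dx": 0, "dy": 0, "dz": -0.76, "roll": 0, "claw": -1}

```text
clock: 11.12
tcp_pos: [0.5689, 0.0095, 0.1843]
orientation: [-0.0, 0.076, 0.997, 0.0]
wrist_force: [0.1, -0.8, -4.8]
finger_gap: 0.0251
grip_force: 108.3
```

```bash
python3 st.py
```

```text
11.12 tcp [0.5689 0.0095 0.1843] yaw 81.32 tilt [-0.0009  0.0002] F [ 0.1 -0.8 -4.8] T [ 0.    0.04 -0.  ] q6 0.027 gap 0.0251
to tube units [-0.    0.01  5.39]
```

send_rows:
  increments:
    - {"dx": 0, "dy": 0, "dz": 0, "roll": -0.8, "claw": -1}
    - {"dx": 0, "dy": 0, "dz": 0, "roll": -1.6, "claw": -1}
    - {"dx": 0, "dy": 0, "dz": 0, "roll": -2.4, "claw": -1}
    - {"dx": 0, "dy": 0, "dz": 0, "roll": -3.2, "claw": -1}
    - {"dx": 0, "dy": 0, "dz": 0, "roll": -4, "claw": -1}

```text
clock: 11.75
tcp_pos: [0.5691, 0.0101, 0.1848]
orientation: [-0.0, 0.349, 0.937, 0.001]
wrist_force: [0.0, 1.6, -5.0]
finger_gap: 0.0251
grip_force: 108.1
```

```bash
python3 st.py
```

```text
11.75 tcp [0.5691 0.0101 0.1848] yaw 49.16 tilt [-0.0001  0.0015] F [ 0.   1.6 -5. ] T [0.54 0.06 0.3 ] q6 0.589 gap 0.0251
to tube units [-0.01 -0.02  5.37]
```

send_rows:
  increments:
    - {"dx": 0, "dy": 0, "dz": 0, "roll": -0.8, "claw": -1}
    - {"dx": 0, "dy": 0, "dz": 0, "roll": -1.6, "claw": -1}
    - {"dx": 0, "dy": 0, "dz": 0, "roll": -2.4, "claw": -1}
    - {"dx": 0, "dy": 0, "dz": 0, "roll": -3.2, "claw": -1}
    - {"dx": 0, "dy": 0, "dz": 0, "roll": -4, "claw": -1}

```text
clock: 12.38
tcp_pos: [0.5692, 0.0103, 0.1848]
orientation: [-0.0, 0.594, 0.805, 0.001]
wrist_force: [0.5, 2.1, -5.9]
finger_gap: 0.0248
grip_force: 108.0
```

```bash
python3 st.py
```

```text
12.38 tcp [0.5692 0.0103 0.1848] yaw 17.17 tilt [0.0002 0.0017] F [ 0.5  2.1 -5.9] T [ 0.63 -0.08  0.26] q6 1.147 gap 0.0248
to tube units [-0.02 -0.02  5.37]
```

send_rows:
  increments:
    - {"dx": 0, "dy": 0, "dz": 0, "roll": -0.5, "claw": -1}
    - {"dx": 0, "dy": 0, "dz": 0, "roll": -1, "claw": -1}
    - {"dx": 0, "dy": 0, "dz": 0, "roll": -1.5, "claw": -1}
    - {"dx": 0, "dy": 0, "dz": 0, "roll": -2, "claw": -1}
    - {"dx": 0, "dy": 0, "dz": 0, "roll": -2.4, "claw": -1}

```text
clock: 13.0
tcp_pos: [0.5693, 0.0103, 0.1848]
orientation: [-0.0, 0.719, 0.695, 0.001]
wrist_force: [1.0, 1.6, -5.6]
finger_gap: 0.025
grip_force: 108.0
```

```bash
python3 st.py
```

```text
13.0 tcp [0.5693 0.0103 0.1848] yaw -1.93 tilt [0.0003 0.0017] F [ 1.   1.6 -5.6] T [ 0.62 -0.11  0.27] q6 1.481 gap 0.025
to tube units [-0.02 -0.02  5.37]
```

send_rows:
  increments:
    - {"dx": 0, "dy": 0, "dz": 0, "roll": -0.3, "claw": -1}
    - {"dx": 0, "dy": 0, "dz": 0, "roll": -0.6, "claw": -1}
    - {"dx": 0, "dy": 0, "dz": 0, "roll": -0.8, "claw": -1}
    - {"dx": 0, "dy": 0, "dz": 0, "roll": -1, "claw": -1}
    - {"dx": 0, "dy": 0, "dz": 0, "roll": -1, "claw": -1}

```text
clock: 13.62
tcp_pos: [0.5693, 0.0099, 0.1848]
orientation: [-0.0, 0.765, 0.644, 0.0]
wrist_force: [1.7, 3.4, -5.6]
finger_gap: 0.0249
grip_force: 107.9
```

```bash
python3 st.py
```

```text
13.62 tcp [0.5693 0.0099 0.1848] yaw -9.87 tilt [0.0004 0.0011] F [ 1.7  3.4 -5.6] T [ 1.18 -0.33  0.16] q6 1.619 gap 0.0249
to tube units [-0.02 -0.01  5.37]
```

send_rows:
  increments:
    - {"dx": 0, "dy": 0, "dz": 0, "roll": -0.2, "claw": -1}
    - {"dx": 0, "dy": 0, "dz": 0, "roll": -0.3, "claw": -1}
    - {"dx": 0, "dy": 0, "dz": 0, "roll": -0.4, "claw": -1}
    - {"dx": 0, "dy": 0, "dz": 0, "roll": -0.5, "claw": -1}
    - {"dx": 0, "dy": 0, "dz": 0, "roll": -0.6, "claw": -1}

```text
clock: 14.25
tcp_pos: [0.5693, 0.0097, 0.1848]
orientation: [-0.0, 0.792, 0.611, 0.0]
wrist_force: [1.2, 4.7, -5.9]
finger_gap: 0.0252
grip_force: 107.8
```

```bash
python3 st.py
```

```text
14.25 tcp [0.5693 0.0097 0.1848] yaw -14.68 tilt [0.0002 0.0004] F [ 1.2  4.7 -5.9] T [ 1.6  -0.48  0.96] q6 1.703 gap 0.0252
to tube units [-0.02 -0.    5.37]
```

The torque jumped to 0.96 N m, so the bar is against its stop. I'll back off to centre the play and draw the key out.

send_rows:
  increments:
    - {"dx": 0, "dy": 0, "dz": 0, "roll": 0.6, "claw": -1}
    - {"dx": 0, "dy": 0, "dz": 0, "roll": 1.2, "claw": -1}
    - {"dx": 0, "dy": 0, "dz": 0, "roll": 1.2, "claw": -1}
    - {"dx": 0, "dy": 0, "dz": 0.3, "roll": 1.2, "claw": -1}
    - {"dx": 0, "dy": 0, "dz": 0.7, "roll": 1.2, "claw": -1}

```text
clock: 14.88
tcp_pos: [0.5689, 0.0093, 0.2027]
orientation: [-0.0, 0.738, 0.675, -0.0]
wrist_force: [0.7, 3.4, -5.8]
finger_gap: 0.0249
grip_force: 108.0
```

```bash
python3 st.py
```

```text
14.88 tcp [0.5689 0.0093 0.2027] yaw -5.16 tilt [-0.0009 -0.0003] F [ 0.7  3.4 -5.8] T [ 1.28 -0.24  0.04] q6 1.536 gap 0.0249
to tube units [-0.    0.02  4.65]
```

send_rows:
  increments:
    - {"dx": 0, "dy": 0, "dz": 0.7, "roll": 0, "claw": -1}
    - {"dx": 0, "dy": 0, "dz": 1.7, "roll": 0, "claw": -1}
    - {"dx": 0, "dy": 0, "dz": 2.8, "roll": 0, "claw": -1}
    - {"dx": 0, "dy": 0, "dz": 3.9, "roll": 0, "claw": -1}
    - {"dx": 0, "dy": 0, "dz": 5, "roll": 0, "claw": -1}

```text
clock: 15.5
tcp_pos: [0.5687, 0.0078, 0.3294]
orientation: [0.002, 0.738, 0.674, -0.001]
wrist_force: [0.3, -0.1, -4.3]
finger_gap: 0.0247
grip_force: 108.3
```

send_rows:
  increments:
    - {"dx": 0, "dy": 0, "dz": 0.1, "roll": 1.2, "claw": -1}
    - {"dx": 0, "dy": 0, "dz": 0.1, "roll": 2.4, "claw": -1}
    - {"dx": 0, "dy": 0, "dz": 0.1, "roll": 3.6, "claw": -1}
    - {"dx": 0, "dy": 0, "dz": 0.1, "roll": 4.8, "claw": -1}
    - {"dx": 0, "dy": 0, "dz": 0.1, "roll": 6, "claw": -1}

```text
clock: 16.12
tcp_pos: [0.5687, 0.0078, 0.3309]
orientation: [0.001, 0.398, 0.917, -0.002]
wrist_force: [0.2, 0.2, -4.9]
finger_gap: 0.0245
grip_force: 108.5
```

```bash
python3 st.py
python3 - <<'E'
from h import *
s=cam("scene");t=cam("top");a=get_state()["tcp_pos"]
e=a-[0,0,.15]
print("end,tcp pred scene",w2px(s,e),w2px(s,a))
u,v=w2px(s,e).astype(int);u0,v0=u-40,v-70;x=s["image"][v0:v0+100,u0:u0+80]
u,v=w2px(t,[.57,.0,.03]).astype(int);print(u0,v0,u-35,v-35);y=t["image"][v-50:v+50,u-40:u+40]
f=lambda x:cv2.resize(x,(400,500),interpolation=cv2.INTER_CUBIC)
cv2.imwrite("pics/k7.png",np.hstack([f(x),f(y)]))
E
```

```text
16.12 tcp [0.5687 0.0078 0.3309] yaw 43.12 tilt [ 0.     -0.0038] F [ 0.2  0.2 -4.9] T [ 0.01  0.04 -0.04] q6 0.693 gap 0.0245
to tube units [ 0.    0.08 -0.48]
end,tcp pred scene [260.4119189  213.30724081] [257.20632312 158.7585165 ]
220 143 258 159
```

View pics/k7.png

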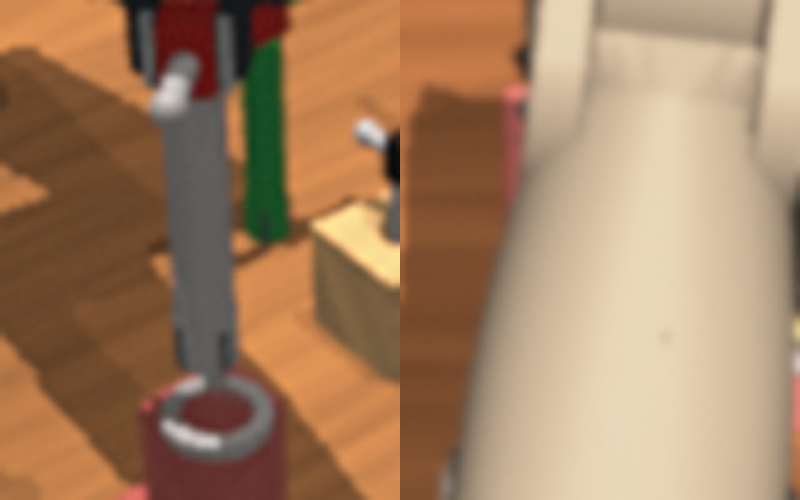

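The key is clear of the tube and nearly vertical: its end is at (206,365), above the ring at (217,415). The arm hides the clamp bar in the top half. I'm carrying the key back to its pocket.

send_rows:
  increments:
    - {"dx": -0.5, "dy": 1.6, "dz": 0, "roll": 0.8, "claw": -1}
    - {"dx": -1.1, "dy": 3.4, "dz": 0, "roll": 1.6, "claw": -1}
    - {"dx": -1.7, "dy": 5.2, "dz": 0, "roll": 2.4, "claw": -1}
    - {"dx": -2.3, "dy": 7, "dz": 0, "roll": 3.2, "claw": -1}
    - {"dx": -2.9, "dy": 8.8, "dz": 0, "roll": 4.16, "claw": -1}

```text
clock: 16.85
tcp_pos: [0.4963, 0.2298, 0.3306]
orientation: [0.001, 0.121, 0.993, -0.001]
wrist_force: [0.6, -0.1, -4.8]
finger_gap: 0.025
grip_force: 108.4
```

send_rows:
  increments:
    - {"dx": -0.6, "dy": 1.8, "dz": 0, "roll": 0, "claw": -1}
    - {"dx": -1.2, "dy": 3.6, "dz": 0, "roll": 0, "claw": -1}
    - {"dx": -1.6, "dy": 4.9, "dz": 0, "roll": 0, "claw": -1}
    - {"dx": -1.85, "dy": 5.43, "dz": 0, "roll": 0, "claw": -1}
    - {"dx": -1.85, "dy": 5.43, "dz": 0, "roll": 0, "claw": -1}

```text
clock: 17.48
tcp_pos: [0.4503, 0.3651, 0.3301]
orientation: [0.0, 0.12, 0.993, -0.001]
wrist_force: [0.0, 0.3, -4.3]
finger_gap: 0.0249
grip_force: 108.5
```

```bash
sed -i 's/.5688,.0097,.319/.4500,.3635,.160/' st.py; python3 st.py
python3 - <<'E'
from h import *
c=cam("top");im=c["image"]
h=cv2.cvtColor(im,cv2.COLOR_BGR2HSV);m=cv2.inRange(h,(23,120,120),(35,255,255))
n,l,s,ct=cv2.connectedComponentsWithStats(m)
for i in range(1,n):
    if s[i,4]>5 and 255<ct[i][0]<350 and 140<ct[i][1]<250:print(s[i],ct[i],px2w(c,*ct[i],.029))
E
```

```text
17.48 tcp [0.4503 0.3651 0.3301] yaw 76.16 tilt [ 0.0007 -0.0012] F [ 0.   0.3 -4.3] T [-0.07  0.01  0.04] q6 0.785 gap 0.0249
to tube units [-0.01 -0.06 -6.8 ]
[299 192  16   6  84] [307.11904762 194.46428571] [ 0.56884873 -0.04374946  0.029     ]
```

The top view puts the yellow bar at (0.569, -0.044), pointing along -y, so it is locked. I'm lowering the key into its pocket.

send_rows:
  increments:
    - {"dx": -0.01, "dy": -0.05, "dz": -1.2, "roll": 0, "claw": -1}
    - {"dx": -0.01, "dy": -0.05, "dz": -2.4, "roll": 0, "claw": -1}
    - {"dx": -0.01, "dy": -0.05, "dz": -3.6, "roll": 0, "claw": -1}
    - {"dx": -0.01, "dy": -0.05, "dz": -3.6, "roll": 0, "claw": -1}
    - {"dx": -0.01, "dy": -0.05, "dz": -3.6, "roll": 0, "claw": -1}

```text
clock: 18.15
tcp_pos: [0.4512, 0.3633, 0.2412]
orientation: [0.001, 0.121, 0.993, 0.0]
wrist_force: [0.4, 0.4, -4.2]
finger_gap: 0.0247
grip_force: 108.3
```

```bash
python3 st.py
```

```text
18.15 tcp [0.4512 0.3633 0.2412] yaw 76.09 tilt [0.0015 0.0005] F [ 0.4  0.4 -4.2] T [-0.01 -0.01 -0.04] q6 0.782 gap 0.0247
to tube units [-0.05  0.01 -3.25]
```

send_rows:
  increments:
    - {"dx": 0, "dy": 0, "dz": -0.2, "roll": 0, "claw": -1}
    - {"dx": 0, "dy": 0, "dz": -0.4, "roll": 0, "claw": -1}
    - {"dx": 0, "dy": 0, "dz": -0.6, "roll": 0, "claw": -1}
    - {"dx": 0, "dy": 0, "dz": -0.8, "roll": 0, "claw": -1}
    - {"dx": 0, "dy": 0, "dz": -0.8, "roll": 0, "claw": -1}

```text
clock: 18.77
tcp_pos: [0.4498, 0.3638, 0.2192]
orientation: [-0.0, 0.12, 0.993, -0.0]
wrist_force: [-0.7, 0.6, -4.5]
finger_gap: 0.0248
grip_force: 108.5
```

```bash
python3 st.py
```

```text
18.77 tcp [0.4498 0.3638 0.2192] yaw 76.21 tilt [-0.001  -0.0006] F [-0.7  0.6 -4.5] T [-0.02 -0.02  0.03] q6 0.782 gap 0.0248
to tube units [ 0.01 -0.01 -2.37]
```

send_rows:
  increments:
    - {"dx": 0, "dy": 0, "dz": -0.7, "roll": 0, "claw": -1}
    - {"dx": 0, "dy": 0, "dz": -1.4, "roll": 0, "claw": -1}
    - {"dx": 0, "dy": 0, "dz": -2, "roll": 0, "claw": -1}
    - {"dx": 0, "dy": 0, "dz": -2.2, "roll": 0, "claw": -1}
    - {"dx": 0, "dy": 0, "dz": -2.25, "roll": 0, "claw": -1}

```text
clock: 19.4
tcp_pos: [0.4502, 0.3639, 0.1635]
orientation: [-0.0, 0.12, 0.993, -0.0]
wrist_force: [0.1, -0.7, -3.2]
finger_gap: 0.0246
grip_force: 108.4
```

```bash
python3 st.py
```

```text
19.4 tcp [0.4502 0.3639 0.1635] yaw 76.2 tilt [-0.0001 -0.    ] F [ 0.1 -0.7 -3.2] T [ 0.01 -0.05 -0.04] q6 0.782 gap 0.0246
to tube units [-0.01 -0.02 -0.14]
```

send_rows:
  increments:
    - {"dx": 0, "dy": 0, "dz": -0.03, "roll": 0, "claw": -1}
    - {"dx": 0, "dy": 0, "dz": -0.06, "roll": 0, "claw": -1}
    - {"dx": 0, "dy": 0, "dz": -0.09, "roll": 0, "claw": -1}
    - {"dx": 0, "dy": 0, "dz": -0.1, "roll": 0, "claw": -1}
    - {"dx": 0, "dy": 0, "dz": -0.1, "roll": 0, "claw": -1}

```text
clock: 20.02
tcp_pos: [0.4502, 0.364, 0.1611]
orientation: [0.0, 0.12, 0.993, 0.0]
wrist_force: [-0.3, 0.0, -4.9]
finger_gap: 0.0254
grip_force: 108.4
```

```bash
python3 st.py
```

```text
20.02 tcp [0.4502 0.364  0.1611] yaw 76.2 tilt [0.0001 0.0001] F [-0.3  0.  -4.9] T [-0.01  0.02  0.02] q6 0.782 gap 0.0254
to tube units [-0.01 -0.02 -0.04]
```

Still hanging, about 1 mm short. I'll touch it down.

send_rows:
  increments:
    - {"dx": 0, "dy": 0, "dz": -0.03, "roll": 0, "claw": -1}
    - {"dx": 0, "dy": 0, "dz": -0.06, "roll": 0, "claw": -1}
    - {"dx": 0, "dy": 0, "dz": -0.08, "roll": 0, "claw": -1}
    - {"dx": 0, "dy": 0, "dz": -0.08, "roll": 0, "claw": -1}
    - {"dx": 0, "dy": 0, "dz": -0.08, "roll": 0, "claw": -1}

```text
clock: 20.65
tcp_pos: [0.4504, 0.364, 0.1599]
orientation: [0.0, 0.12, 0.993, 0.0]
wrist_force: [-2.1, -1.3, 6.1]
finger_gap: 0.0251
grip_force: 110.1
```

```bash
python3 st.py
```

```text
20.65 tcp [0.4504 0.364  0.1599] yaw 76.2 tilt [0.0009 0.0005] F [-2.1 -1.3  6.1] T [-0.55  0.63 -0.03] q6 0.782 gap 0.0251
to tube units [-0.02 -0.02  0.  ]
```

send_rows:
  increments:
    - {"dx": 0, "dy": 0, "dz": 0, "roll": 0, "claw": -0.2}
    - {"dx": 0, "dy": 0, "dz": 0, "roll": 0, "claw": 0.2}
    - {"dx": 0, "dy": 0, "dz": 0, "roll": 0, "claw": 0.6}
    - {"dx": 0, "dy": 0, "dz": 0, "roll": 0, "claw": 0.9}
    - {"dx": 0, "dy": 0, "dz": 0, "roll": 0, "claw": 0.9}

```text
clock: 21.28
tcp_pos: [0.4502, 0.3639, 0.159]
orientation: [-0.0, 0.12, 0.993, 0.0]
wrist_force: [0.1, 0.4, 0.4]
finger_gap: 0.0816
grip_force: 0.0
```

send_rows:
  increments:
    - {"dx": 0, "dy": 0, "dz": 0, "roll": 0, "claw": 0.9}
    - {"dx": 0, "dy": 0, "dz": 0.5, "roll": 0, "claw": 0.9}
    - {"dx": 0, "dy": 0, "dz": 1.5, "roll": 0, "claw": 0.9}
    - {"dx": 0, "dy": 0, "dz": 3, "roll": 0, "claw": 0.9}
    - {"dx": 0, "dy": 0, "dz": 4.5, "roll": 0, "claw": 0.9}

```text
clock: 21.9
tcp_pos: [0.4502, 0.3639, 0.2736]
orientation: [0.0, 0.12, 0.993, 0.0]
wrist_force: [-0.0, 1.0, 0.2]
finger_gap: 0.0811
grip_force: 0.0
```

send_rows:
  increments:
    - {"dx": 0, "dy": 0, "dz": 1, "roll": 0, "claw": 0.9}
    - {"dx": -1, "dy": 1, "dz": 2, "roll": 0, "claw": 0.9}
    - {"dx": -2.5, "dy": 2, "dz": 2, "roll": 0, "claw": 0.9}
    - {"dx": -4, "dy": 3, "dz": 2, "roll": 0, "claw": 0.9}
    - {"dx": -5, "dy": 4, "dz": 2, "roll": 0, "claw": 0.9}

```text
clock: 22.52
tcp_pos: [0.3237, 0.4646, 0.3231]
orientation: [0.0, 0.12, 0.993, 0.001]
wrist_force: [-0.5, -0.1, -0.7]
finger_gap: 0.0813
grip_force: 0.0
```

```bash
python3 st.py
python3 - <<'E'
from h import *
import pickle
def red(im,n,box):
    h=cv2.cvtColor(im,cv2.COLOR_BGR2HSV);m=cv2.inRange(h,(0,200,80),(4,255,255))|cv2.inRange(h,(175,200,80),(180,255,255))
    k,l,s,ct=cv2.connectedComponentsWithStats(m)
    return [(s[i,4],ct[i].round(1)) for i in range(1,k) if s[i,4]>15]
import os
c=read_camera("top");s=read_camera("scene")
i0=cv2.resize(cv2.imread("pics/top0.png"),(560,420),interpolation=cv2.INTER_AREA);j0=cv2.resize(cv2.imread("pics/scene0.png"),(560,420),interpolation=cv2.INTER_AREA)
print("top",red(i0,0,0),"\n",red(c["image"],0,0));print("scene",red(j0,0,0),"\n",red(s["image"],0,0))
d=cv2.absdiff(c["image"],i0).max(2)
for n,(u,v,r) in dict(spare=(208,233,15),tin=(231,140,15),hammer=(152,175,20),last=(375,193,25)).items():print(n,d[v-r:v+r,u-r:u+r].mean())
E
```

```text
22.52 tcp [0.3237 0.4646 0.3231] yaw 76.23 tilt [0.0011 0.0014] F [-0.5 -0.1 -0.7] T [-0.02 -0.02 -0.01] q6 1.061 gap 0.0813
to tube units [ 5.05 -4.05 -6.52]
top [(np.int32(83), array([182.5, 169.3])), (np.int32(55), array([166.1, 229.7])), (np.int32(88), array([145.9, 281.2])), (np.int32(76), array([205.6, 282.2]))] 
 [(np.int32(84), array([182.5, 169.3])), (np.int32(55), array([165.8, 229.5])), (np.int32(85), array([146.1, 281.1])), (np.int32(76), array([205.6, 282.2]))]
scene [(np.int32(74), array([311.2, 127.6])), (np.int32(91), array([272.1, 143.7])), (np.int32(88), array([330.3, 145.6])), (np.int32(122), array([364.6, 178.4]))] 
 [(np.int32(71), array([311.2, 127.9])), (np.int32(89), array([272. , 143.8])), (np.int32(79), array([330.5, 145.8])), (np.int32(123), array([364.6, 178.4]))]
spare 3.267777777777778
tin 2.9455555555555555
hammer 3.27375
last 2.5904
```

The red hub is back within 0.3 px of where it started in both cameras, and the bystanders have not moved.

```bash
python3 -c "
from workcell import hand_in
print(hand_in())"
```

```text
the job is handed in; nothing more can be done
None
```

I locked the clamp bar against its stop using only the red-hubbed key, stood the key back upright in its own pocket with the bystanders unmoved in the top view, and handed the job in at about 23 s; no verdict was returned.

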